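Tip the ploughed field out of the model railway

TASK

The brown ploughed field on the model railway board needs replanting. Press down on its paved grey end so that its other end tips up out of the pocket, take hold of that raised end, and lay the field right way up, roughly in the middle of the shallow white tray. Set it down rather than dropping it, and leave the green and the yellow field lying flush in their pockets.

Things in the scene. Friction and masses are not known exactly. Their poses are not given: they have to be found in the camera images.
- brown_tile: Loose tile, brown ploughed field, 90 g, flush in one of 3 pockets of a fixed grass board; tops 33 mm above the table. Origin 28 mm below the centre of its top; x along its 100 mm length to the paved grey end, y across 50 mm, z up. Slab 6 mm thick (z 22 to 28 mm) on a black foot 30 mm wide, x -30 to +4 mm. Put on a flat floor it rests level or tipped 26 degrees; both are right.
- brown_press (a point): Black dot on the brown tile's light grey paved end (the last 30 mm), on the top at x = 34 mm of the tile. Pressed 8 to 14 mm down here (under 2 N) the tile rocks over its foot's edge and stays tipped by itself, about 26 degrees, this dot some 16 mm lower. Pressing the other end does not work: it falls back.
- brown_grip (a point): Point within the slab on the tile's centre line, x = -39, z = 25 mm of the tile, near the end that rises. With the tile tipped the slab's underside here is about 10 mm above the board's top (6 mm for 10 mm nearer the middle, 14 at the end): pinch its two side edges (50 mm apart along the tile's y) from above, fingertips just over the board.
- green_tile: Bystander: tile with a bright green field in another pocket, built as the brown one; it tips as easily, so keep pressure off it. Pockets lie 85 mm apart along the tiles' y, 56 mm wide, 28 mm deep, with gaps round the tile of 3 mm (sides), 4 mm (-x) and 9 mm (+x).
- yellow_tile: Bystander: tile with a yellow field in the remaining pocket, built as the brown one; keep pressure off it. On the board's far strip, 97 mm and more along +x from the tiles' middles, stand a fixed red toy wagon, a cottage and small trees, up to 50 mm above the board's top.
- tray: Fixed white tray, 200 mm along x by 150 mm along y, lying on the table beside the board. Origin: centre of its underside, z up. Floor 4 mm thick; a grey lip, 4 mm thick, stands 10 mm above the table all round.
Mind the look-alikes: they are no part of the job. Of the things shaped like the tray, the white one is meant. Of the things that look like the brown_tile, the larger one is meant.

How it is judged:
By the outcome, as a careful person would: the job done as asked, in the order asked, and still so for the second after the job is handed in, with the robot touching nothing.
It also fails if it takes over 45 s, if anything falls off the work surface, if the arm or the gripper's body presses on something with over 40 N, if the wrist force passes 120 N, or if a joint passes its speed limit or range.

ROBOT

A 6-joint arm with a two-finger parallel gripper is mounted at the origin on the work surface. World frame = base frame: x ahead of the robot, y to its left, z up, the work surface at z = 0. Lengths are in m, angles in rad, forces in N, time in s.
With the tool pointing down it reaches from about 0.35 to 1 m from the base axis. Payload 7.1 kg.
Tool frame: the origin (TCP) lies midway between the tips of the shut fingers; the grasp point (between the pads) lies 19 mm behind it; x points along the fingers, z is the direction in which the jaws open and shut, and the axes are right-handed (so a half turn about x gives the same grasp; the last joint's range is limited). The gripper opens to 85 mm and grips with 20 to 120 N. Pads are 22 mm wide; open, the fingers measure 114 mm over their backs; the gripper's body (76 mm by 85 mm) begins 54 mm behind the grasp point. The pads swing forward as they close: fully open they stand 13 mm farther back than shut.
Start: joints at [-1.273, 0.423, 1.63, -0, 1.089, -0.019], TCP at [0.195, -0.594, 0.231] pointing down, gripper open.
Joint ranges: [-3, 3], [-0.9, 2.11], [0.09, 2.58], [-1.31, 4.45], [0.11, 2.69], [-2.54, 2.54]. Speed limits (rad/s): [2.39, 2.39, 3.01, 3.14, 3.14, 3.14].

INTERFACE

Orientations are given as a unit quaternion [x, y, z, w].
In Python, from cell import bot, optics gives the robot as it stands. The module is installed in compiled form; this text tells all that it offers.
- The arm moves only by the tool play_rows, never from a script. Its arguments are lists of equal length, an entry for each row: "translation": the shift along the tool's x, y, z in units of 20 cm (1.0 is 20 cm), a list of three; "turn": the turn, a rotation vector about the tool's x, y, z in units of 180 degrees (1.0 is 180 degrees), a list of three; "gripper": the opening, from 0 (shut) to 1 (fully open). In form: {"translation": [[tx, ty, tz], ...], "turn": [[wx, wy, wz], ...], "gripper": [gripper, ...]}. A call has 1 to 10 rows; each row is the pose to reach, as a shift and turn from the pose commanded when the call began, along the tool's axes at that moment, turning the shorter way round; what a row does not reach only later rows make up. A row lasts 1/8 s, in which the tool goes at most 62.5 mm and 10.7 degrees, less where a joint would pass 70% of its speed; a pose out of reach is approached as far as the arm can. A call with a number of a shift or a turn outside -1 to 1 is refused whole. A call with a gripper value outside its range is refused whole. The fingers move at their own pace and stop on an object; the grip force is fixed at half the most. Time passes only in rows, so rows that repeat a pose let the fingers close. It gives the time, the measured TCP pose, the force and the opening at its end, in the units of the state.
- bot.observe(): the state, without advancing time (a new reading comes with each control period).
- optics.camera(name): name is "scene" or "top" or "wrist"; returns a dict with "image" (400x640x3 uint8, blue, green, red), "fx", "fy", "cx", "cy" (pixels), "T" (4x4, takes a point from camera to world coordinates). Camera axes: x right, y down, z forward; pixel columns grow to the right and rows downward; lengths in m; the calibration is good to about 2 mm. A picture is of the moment at which its call begins. There is no depth.
- bot.sign_off(): hands the job in, once; it reports no verdict.
The state is a dict: "time_s": time; "q": joint angles; "qvel": joint speeds; "joint_torque": joint torques, N m; "tcp_pos": TCP position; "orientation": TCP orientation; "ft_force": force on the tool from outside, world axes, zero at the start; "torque": the same for the moment, N m; "grip_width": opening from 0.0 (shut) to 1.0 (fully open).
Only numpy, scipy, OpenCV 4.12 (cv2) and the standard library are available. Lean on these libraries where they do the work, as an engineer would, in place of code of your own. Each camera call takes 0.05 s, during which the arm holds its last target.

## Working session

There is one attempt and no reset: what is moved stays moved. The work goes in short steps, Python scripts to look and compute and a tool call to move; the robot and the scene stay as the last step left them, time stands still between calls to the robot, and variables do not carry over. Pictures are saved under pics/ and viewed, and the job is handed in when it is done.

Besides the shell and the picture viewer there is one more tool, called by a JSON object that holds its "name" and its "arguments", one argument or row to a line. play_rows: Moves the arm, as the interface text tells. Its arguments: {"type":"object","properties":{"translation":{"type":"array"},"turn":{"type":"array"},"gripper":{"type":"array"}},"required":["translation","turn","gripper"]}

```bash
mkdir -p pics
python3 - <<'E'
from cell import bot, optics
import cv2,numpy as np
s=bot.observe()
print({k:np.round(v,4).tolist() for k,v in s.items()})
for n in("scene","top","wrist"):
    c=optics.camera(n);cv2.imwrite(f"pics/a_{n}.png",c["image"])
    print(n,c["fx"],c["fy"],c["cx"],c["cy"],np.round(c["T"],4).tolist())
E
```

```text
{'time_s': 0.0, 'q': [-1.273, 0.4238, 1.6307, 0.0, 1.0886, -0.019], 'qvel': [-0.0011, -0.0011, -0.0008, -0.0001, -0.0014, -0.0006], 'joint_torque': [-0.0016, -55.7388, -28.1742, -0.0001, 0.0073, -0.0], 'tcp_pos': [0.1946, -0.5934, 0.2305], 'orientation': [0.4152, 0.573, -0.4146, 0.5722], 'ft_force': [-0.0315, 0.0548, -0.0733], 'torque': [0.0227, -0.0121, 0.0199], 'grip_width': 0.9967}
scene 431.3670682475902 431.3670682475902 317.4256073645182 205.91807417108873 [[0.7127, 0.5465, -0.4398, 1.0579], [0.7015, -0.5554, 0.4466, -0.4777], [-0.0001, -0.6268, -0.7792, 1.0312], [0.0, 0.0, 0.0, 1.0]]
top 420.12042430113286 420.12042430113286 318.08400949845696 197.2637083200591 [[-0.0188, -0.9979, 0.0614, 0.4264], [-0.9998, 0.0186, -0.0034, 0.0615], [0.0022, -0.0614, -0.9981, 1.3078], [0.0, 0.0, 0.0, 1.0]]
wrist 314.69619029893994 314.69619029893994 315.307789950772 197.38638815100396 [[0.3109, -0.9167, -0.251, 0.2584], [-0.9505, -0.3002, -0.0808, -0.5728], [-0.0013, 0.2637, -0.9646, 0.3741], [0.0, 0.0, 0.0, 1.0]]
```

View pics/a_top.png

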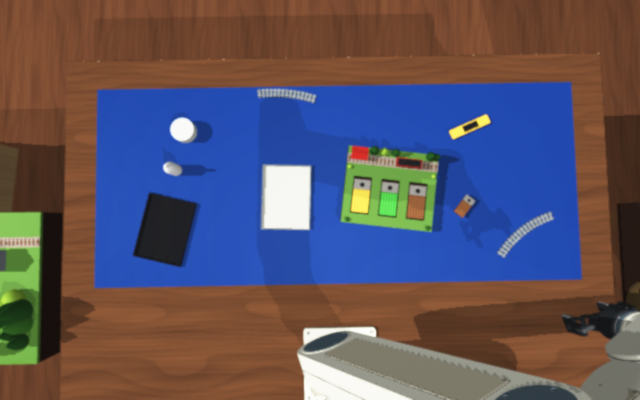

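View pics/a_scene.png

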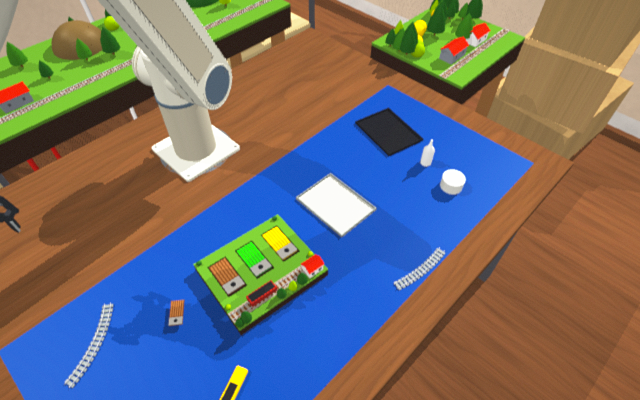

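View pics/a_wrist.png

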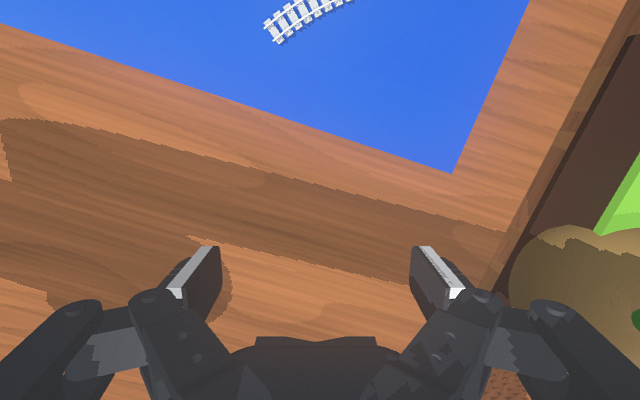

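The top view shows the board around (390,190). The brown tile is at (416,200) with its grey end and dot towards the image top (world +x). The white tray is at (287,197), the small decoy at (466,206) and the black tray at (165,230).

```bash
cat > h.py <<'E'
from cell import bot, optics
import cv2,numpy as np
from scipy.spatial.transform import Rotation as R
def ray(c,uv,z):
    uv=np.atleast_2d(np.asarray(uv,float)); T=c["T"]
    d=np.c_[(uv[:,0]-c["cx"])/c["fx"],(uv[:,1]-c["cy"])/c["fy"],np.ones(len(uv))]@T[:3,:3].T
    return T[:3,3]+d*((z-T[2,3])/d[:,2])[:,None]
def rect(c,mask,z,off=(0,0)):
    cs=cv2.findContours(mask,cv2.RETR_EXTERNAL,cv2.CHAIN_APPROX_NONE)[0]
    out=[]
    for k in cs:
        if cv2.contourArea(k)<60: continue
        P=ray(c,k[:,0]+np.array(off),z)
        r=cv2.minAreaRect((P[:,:2]*1000).astype(np.float32)); out.append((cv2.contourArea(k),r))
    return sorted(out,key=lambda a:-a[0])
def togo(p,quat,p0,q0):
    Ro=R.from_quat(q0)
    t=Ro.inv().apply(np.array(p)-p0)/.2
    w=(Ro.inv()*R.from_quat(quat)).as_rotvec()/np.pi
    return np.round(t,4),np.round(w,4)
E
python3 - <<'E'
from h import *
for n in("top","scene"):
    c=optics.camera(n);im=c["image"];hsv=cv2.cvtColor(im,cv2.COLOR_BGR2HSV)
    H,S,V=[hsv[...,i] for i in range(3)]
    m={}
    m["white"]=(((S<40)&(V>190)).astype(np.uint8)*255,.010)
    m["brown"]=(((H>3)&(H<17)&(S>100)&(V>60)).astype(np.uint8)*255,.033)
    m["yellow"]=(((H>22)&(H<33)&(S>150)&(V>150)).astype(np.uint8)*255,.033)
    m["green"]=(((H>55)&(H<68)&(S>200)&(V>180)).astype(np.uint8)*255,.033)
    for k,(mm,z) in m.items():
        for a,r in rect(c,mm,z)[:6]: print(n,k,a,np.round(r[0],1),np.round(r[1],1),round(r[2],1))
    x0,y0=(330,130) if n=="top" else (180,200)
    cv2.imwrite(f"pics/b_{n}.png",cv2.resize(im[y0:y0+115,x0:x0+150],None,fx=5,fy=5,interpolation=cv2.INTER_CUBIC))
E
```

```text
top white 2736.5 [509.1 154.5] [141.2 195.4] 87.7
top white 2339.0 [-89.9 -20.3] [365.2 117.3] 67.6
top white 453.0 [94.9  1.3] [ 46.7 218.8] 5.2
top white 384.0 [727.8 478.1] [68.7 69.8] 90.0
top brown 224418.5 [515.7  50. ] [2000.5 1215.4] 89.0
top yellow 365.5 [491.  -69.8] [54.1 69.6] 82.6
top yellow 280.0 [ 714.4 -412.2] [ 25.9 124.3] 22.2
scene white 2120.5 [512.3 152.5] [138.7 191.8] 87.9
scene white 1608.5 [-598.3  378.1] [ 269.1 1025. ] 78.2
scene white 1490.5 [ 4.4 -0.1] [223.1 222.5] 89.5
scene white 941.5 [-464.   116.8] [ 84.4 472.7] 80.5
scene white 542.0 [-178.5 1155.1] [357.   91.5] 0.0
scene white 466.5 [ 391.8 -577. ] [ 38.2 205.3] 35.3
scene brown 101267.0 [508.4 200.1] [1729.  1832.7] 3.6
scene brown 456.0 [ 351.  -759.6] [ 35.4 126.5] 89.9
scene brown 404.5 [ 471.1 -238.8] [50.8 68.7] 82.3
scene brown 275.0 [-402.1  866.9] [106.1 190.9] 45.3
scene brown 182.0 [-721.2 -316.4] [100.1  80.5] 84.1
scene brown 172.0 [ 473.6 -385.7] [31.2 42.5] 50.4
scene yellow 366.0 [492.7 -69.8] [53.5 71.2] 82.4
scene yellow 248.5 [ 719.7 -399.2] [29.5 77.8] 23.3
scene yellow 145.5 [ 124.5 1128.1] [ 53.9 176.9] 44.9
scene green 311.5 [ 481.5 -154.1] [48.6 65.6] 82.4
```

View pics/b_top.png

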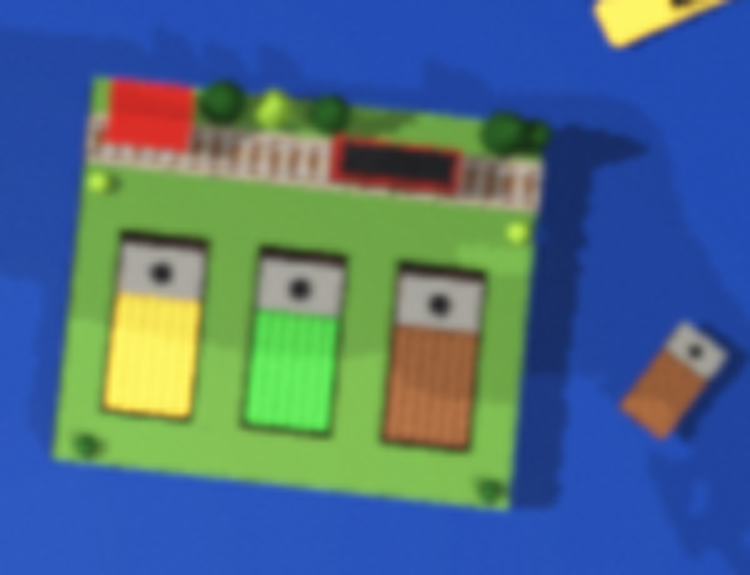

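View pics/b_scene.png

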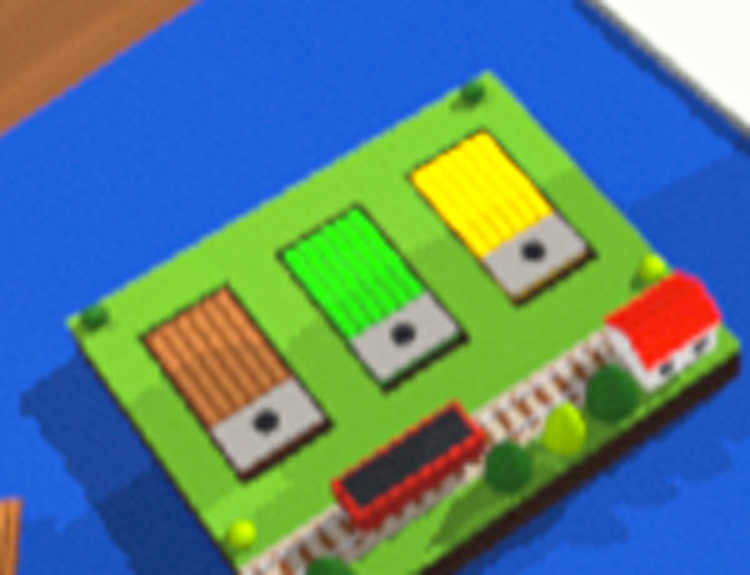

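Run:
```python
from h import *
s=bot.observe()
print(R.from_quat(s["orientation"]).as_matrix().round(3), s["q"])
c=optics.camera("top");print("dot top",ray(c,[(418,191)],.033).round(4))
c=optics.camera("scene");print("dot scene",ray(c,[(265/5+180,421/5+200)],.033).round(4))
for yaw in(-7.3,):
  a=np.radians(yaw);tx=np.array([np.cos(a),np.sin(a),0]);ty=np.array([-np.sin(a),np.cos(a),0])
  C=np.array([.486,-.2405,0])
  for sg in(1,-1):
    X=np.array([0,0,-1.]);Z=sg*ty;Y=np.cross(Z,X);q=R.from_matrix(np.c_[X,Y,Z]).as_quat()
    for nm,x,z in(("above press",38,.12),("view",-15,.2)):
        p=C+tx*x/1000;p[2]=z
        print(sg,nm,p.round(4),q.round(4),togo(p,q,s["tcp_pos"],s["orientation"]))
```

```text
[[-0.     0.95   0.312]
 [ 0.001  0.312 -0.95 ]
 [-1.     0.    -0.001]] [-1.27300510e+00  4.23468060e-01  1.63022575e+00  1.36834973e-05
  1.08856548e+00 -1.89874786e-02]
dot top [[ 0.5183 -0.2473  0.033 ]]
dot scene [[ 0.5212 -0.2445  0.033 ]]
1 above press [ 0.5237 -0.2453  0.12  ] [-0.4672  0.5308  0.4672  0.5308] (array([ 0.5556,  2.1058, -1.1422]), array([-8.586e-01, -1.000e-04, -3.000e-04]))
1 view [ 0.4711 -0.2386  0.2   ] [-0.4672  0.5308  0.4672  0.5308] (array([ 0.1557,  1.8666, -1.2564]), array([-8.586e-01, -1.000e-04, -3.000e-04]))
-1 above press [ 0.5237 -0.2453  0.12  ] [ 0.5308  0.4672 -0.5308  0.4672] (array([ 0.5556,  2.1058, -1.1422]), array([ 0.1414, -0.0002,  0.    ]))
-1 view [ 0.4711 -0.2386  0.2   ] [ 0.5308  0.4672 -0.5308  0.4672] (array([ 0.1557,  1.8666, -1.2564]), array([ 0.1414, -0.0002,  0.    ]))
```

{"name": "play_rows", "arguments": {
  "translation": [
    [0,0.25,-0.15],
    [0,0.5,-0.3],
    [0,0.75,-0.45],
    [0,1.0,-0.6],
    [0,1.0,-0.6]
  ],
  "turn": [
    [0,0,0],
    [0,0,0],
    [0,0,0],
    [0,0,0],
    [0,0,0]
  ],
  "gripper": [0.5,0,0,0,0]
}}

```text
time_s: 0.98
tcp_pos: [0.3494, -0.4147, 0.2314]
orientation: [0.414, 0.574, -0.413, 0.574]
ft_force: [0.1, -0.7, 0.3]
grip_width: 0.001
```

{"name": "play_rows", "arguments": {
  "translation": [
    [0,0.25,-0.16],
    [0,0.5,-0.32],
    [0,0.7,-0.5],
    [0,0.87,-0.656],
    [0,0.87,-0.656],
    [0,0.87,-0.656]
  ],
  "turn": [
    [0.04,0,0],
    [0.08,0,0],
    [0.12,0,0],
    [0.1414,0,0],
    [0.1414,0,0],
    [0.1414,0,0]
  ],
  "gripper": [0,0,0,0,0,0]
}}

```text
time_s: 1.72
tcp_pos: [0.4717, -0.2394, 0.2313]
orientation: [-0.531, -0.467, 0.531, -0.467]
ft_force: [-0.1, -0.6, 0.1]
grip_width: -0.004
```

Run:
```python
from h import *
s=bot.observe();print(s["time_s"],s["tcp_pos"],s["orientation"],s["grip_width"],s["q"])
c=optics.camera("wrist");im=c["image"];cv2.imwrite("pics/c_wrist.png",im)
hsv=cv2.cvtColor(im,cv2.COLOR_BGR2HSV);H,S,V=[hsv[...,i] for i in range(3)]
for nm,m in(("brown",(H>3)&(H<17)&(S>100)&(V>60)),("green",(H>55)&(H<68)&(S>190)&(V>150)),("dark",V<60),("grey",(S<40)&(V>110))):
    for a,r in rect(c,m.astype(np.uint8)*255,.033)[:5]: print(nm,a,np.round(r[0],1),np.round(r[1],1),round(r[2],1))
```

```text
1.725 [ 0.47167834 -0.23940283  0.23134948] [-0.53055    -0.4671921   0.53081618 -0.46742103] -0.0042284936959389886 [-4.91907448e-01  2.82572907e-01  1.84170698e+00 -5.47644862e-04
  1.01714100e+00  1.20601486e+00]
brown 7352.0 [ 224.  -568.1] [261.2 124.1] 48.7
brown 2717.0 [ 471.2 -239.1] [49.8 69.7] 82.6
brown 1055.0 [ 467.4 -379. ] [31.  43.1] 51.1
brown 762.0 [248.9 194.1] [40.8 91.2] 41.3
brown 270.0 [ 246.8 -350.2] [47.7 15.3] 47.5
dark 25757.0 [ 257.  -127.7] [641.9 169.2] 82.7
dark 3693.0 [ 164.2 -517.7] [179.6  84.6] 82.7
grey 6462.0 [510.4 101.7] [ 80.  187.2] 87.9
grey 4674.5 [ 619.1 -170.8] [280.1  49.6] 82.5
grey 2220.5 [ 389.  -535.5] [ 33.4 156.3] 40.7
grey 1313.5 [ 521.3 -244.9] [50.5 29.1] 82.7
grey 1311.0 [543.  -75.6] [50.7 29.1] 82.7
```

View pics/c_wrist.png

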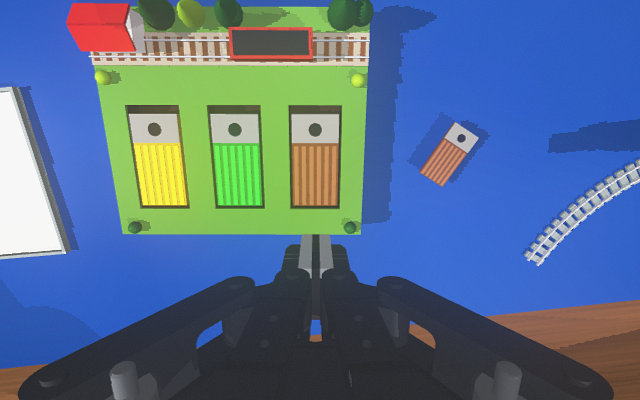

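The wrist view shows all three tiles flush, with the brown dot at (315,129) and the wagon beyond at (270,43). The measured sizes match: field 69.7×49.8 mm, paved end 29×50 mm, yaw −7.35°, tile centre (486,−241) mm.

{"name": "play_rows", "arguments": {
  "translation": [
    [0.1,0.26,0],
    [0.35,0.263,0],
    [0.6,0.263,0],
    [0.8,0.263,0],
    [0.93,0.263,0],
    [0.93,0.263,0],
    [0.93,0.263,0]
  ],
  "turn": [
    [0,0,0],
    [0,0,0],
    [0,0,0],
    [0,0,0],
    [0,0,0],
    [0,0,0],
    [0,0,0]
  ],
  "gripper": [0,0,0,0,0,0,0]
}}

```text
time_s: 2.65
tcp_pos: [0.5243, -0.2466, 0.0462]
orientation: [0.531, 0.466, -0.531, 0.467]
ft_force: [-0.0, 0.3, 0.2]
grip_width: 0.002
```

Run:
```python
from h import *
s=bot.observe();print(s["time_s"],s["tcp_pos"],s["ft_force"])
for n in("wrist","scene"):
    im=optics.camera(n)["image"]
    if n=="scene": im=cv2.resize(im[180:330,160:360],None,fx=4,fy=4,interpolation=cv2.INTER_CUBIC)
    cv2.imwrite(f"pics/d_{n}.png",im)
```

```text
2.65 [ 0.52430324 -0.24656225  0.04619108] [-0.03179228  0.26186608  0.18168771]
```

View pics/d_wrist.png

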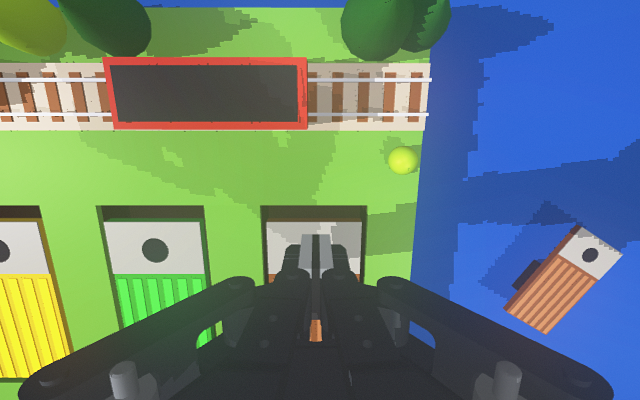

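View pics/d_scene.png

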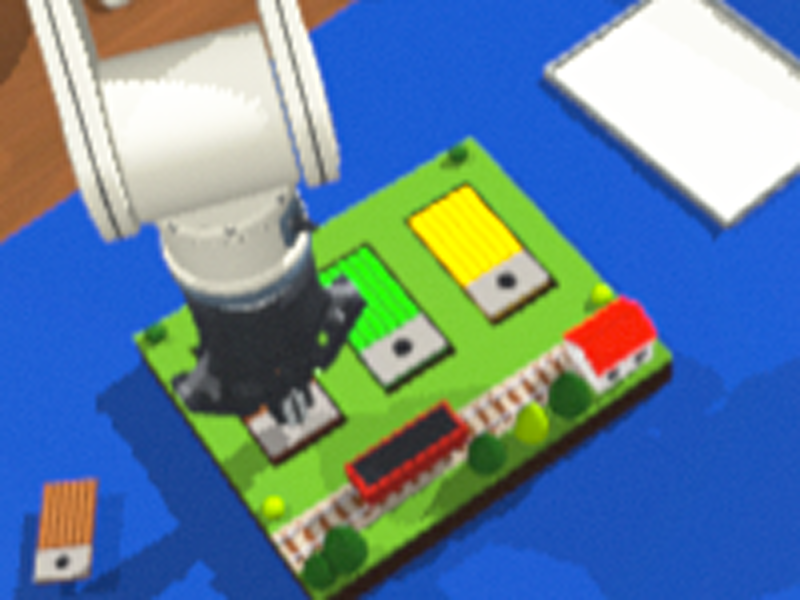

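The shut tips at (318,245) hang centrally over the brown tile's paved end and clear of the green pocket and the wagon. I'll press gently.

{"name": "play_rows", "arguments": {
  "translation": [
    [0.04,0,0],
    [0.06,0,0],
    [0.07,0,0],
    [0.08,0,0],
    [0.09,0,0],
    [0.1,0,0],
    [0.105,0,0],
    [0.11,0,0],
    [0.11,0,0]
  ],
  "turn": [
    [0,0,0],
    [0,0,0],
    [0,0,0],
    [0,0,0],
    [0,0,0],
    [0,0,0],
    [0,0,0],
    [0,0,0],
    [0,0,0]
  ],
  "gripper": [0,0,0,0,0,0,0,0,0]
}}

```text
time_s: 3.88
tcp_pos: [0.524, -0.2454, 0.0235]
orientation: [-0.531, -0.467, 0.531, -0.467]
ft_force: [-0.2, 0.6, 0.9]
grip_width: 0.001
```

Run:
```python
from h import *
s=bot.observe();print(s["time_s"],s["tcp_pos"],s["ft_force"])
for n in("wrist","scene"):
    im=optics.camera(n)["image"]
    if n=="scene": im=cv2.resize(im[180:330,160:360],None,fx=4,fy=4,interpolation=cv2.INTER_CUBIC)
    cv2.imwrite(f"pics/e_{n}.png",im)
```

```text
3.875 [ 0.52404404 -0.24539034  0.02345658] [-0.16166308  0.55982766  0.85217045]
```

View pics/e_scene.png

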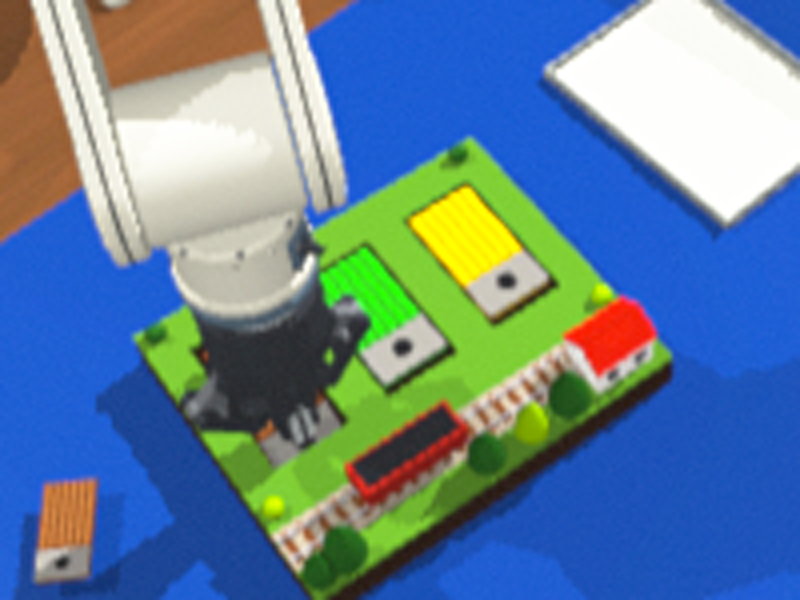

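The paved end is being pushed in, at about 1 N. I'll go 1.5 mm further and then retreat to look.

{"name": "play_rows", "arguments": {
  "translation": [
    [0.008,0,0],
    [0.008,0,0],
    [0.0,0,0],
    [-0.03,0,0],
    [-0.1,0,0],
    [-0.3,0,0],
    [-0.5,-0.1,0],
    [-0.8,-0.3,0],
    [-0.85,-0.39,0],
    [-0.85,-0.39,0]
  ],
  "turn": [
    [0,0,0],
    [0,0,0],
    [0,0,0],
    [0,0,0],
    [0,0,0],
    [0,0,0],
    [0,0,0],
    [0,0,0],
    [0,0,0],
    [0,0,0]
  ],
  "gripper": [0,0,0,0,0,0,0,0,0,0.75]
}}

```text
time_s: 5.22
tcp_pos: [0.4464, -0.2357, 0.1956]
orientation: [0.531, 0.466, -0.531, 0.468]
ft_force: [0.1, -0.5, -0.9]
grip_width: 0.195
```

Run:
```python
from h import *
s=bot.observe();print(s["time_s"],s["tcp_pos"],s["ft_force"])
for n in("wrist","scene"):
    c=optics.camera(n);im=c["image"]
    hsv=cv2.cvtColor(im,cv2.COLOR_BGR2HSV);H,S,V=[hsv[...,i] for i in range(3)]
    for a,r in rect(c,((H>3)&(H<17)&(S>100)&(V>60)).astype(np.uint8)*255,.045)[:5]: print(n,a,np.round(r[0],1),np.round(r[1],1),round(r[2],1))
    if n=="scene": im=cv2.resize(im[180:330,160:360],None,fx=4,fy=4,interpolation=cv2.INTER_CUBIC)
    cv2.imwrite(f"pics/f_{n}.png",im)
```

```text
5.225 [ 0.44635274 -0.23570636  0.19557082] [ 0.07460539 -0.48052149 -0.91862735]
wrist 6208.5 [ 243.5 -526.9] [207.   90.2] 51.0
wrist 3482.5 [ 483.9 -240.9] [50.5 65.1] 82.6
wrist 1393.0 [ 468.4 -373.1] [29.9 41.8] 50.7
wrist 641.5 [ 598.5 -212.9] [85.7 17.2] 82.6
wrist 278.5 [270.9 135.4] [17.4 56.8] 24.1
scene 74329.0 [499.9 384.8] [1721.4 1400.5] 2.7
scene 24525.5 [  -6.8 -384.8] [492.6 740.6] 72.6
scene 496.0 [ 487.2 -242.3] [51.3 81.5] 82.5
scene 454.0 [ 359.6 -756.5] [124.9  35. ] 0.3
scene 275.0 [-384.6  850.7] [104.8 188.6] 45.3
```

View pics/f_scene.png

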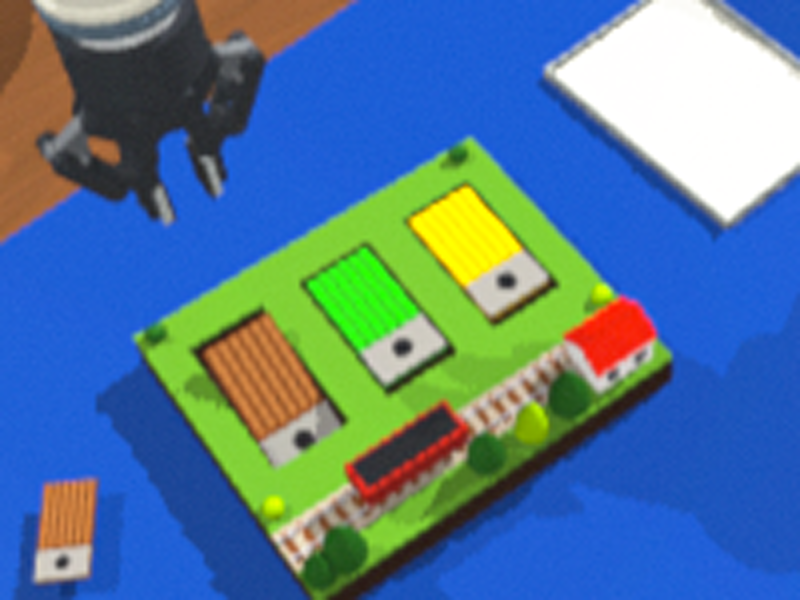

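View pics/f_wrist.png

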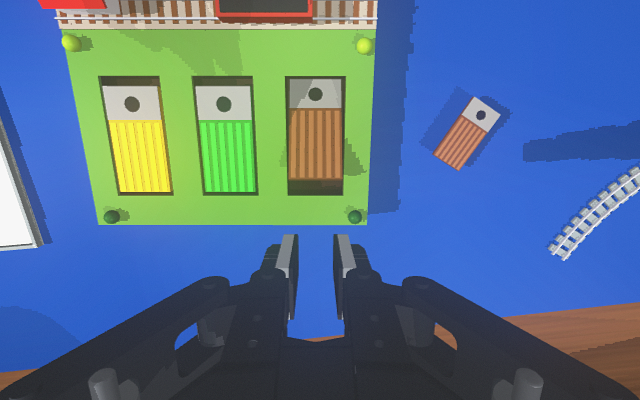

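The brown tile is tipped: its raised end lies at row ~180 in the wrist image with a dark gap behind it, and its dot is at (315,94). Green and yellow are still flush. Next I'll measure the raised end and the dot at their expected heights.

Run:
```python
from h import *
a=np.radians(-7.35);tx=np.array([np.cos(a),np.sin(a)]);ty=np.array([-np.sin(a),np.cos(a)]);C=np.array([.4862,-.2409])
def loc(P): return np.array([(P[:,:2]-C)@tx,(P[:,:2]-C)@ty]).T*1000
c=optics.camera("wrist");im=c["image"]
hsv=cv2.cvtColor(im,cv2.COLOR_BGR2HSV);H,S,V=[hsv[...,i] for i in range(3)]
m=((H>3)&(H<17)&(S>100)&(V>70)).astype(np.uint8)*255; m[:, :270]=0;m[:,370:]=0;m[:95]=0;m[200:]=0
k=max(cv2.findContours(m,0,1)[0],key=cv2.contourArea);r=cv2.minAreaRect(k);b=cv2.boxPoints(r);print(b.round(1))
print("at 53.6:",loc(ray(c,b,.0536)).round(1))
print("dot at 17.3",loc(ray(c,[(315.5,94)],.0173)).round(1), "expect 43.1,0")
s=bot.observe();print(s["tcp_pos"],s["grip_width"])
```

```text
[[289. 109.]
 [342. 109.]
 [342. 181.]
 [289. 181.]]
at 53.6: [[ 29.9  23.1]
 [ 29.9 -22.9]
 [-34.  -24.3]
 [-34.   24.5]]
dot at 17.3 [[44.1  0. ]] expect 43.1,0
[ 0.44718241 -0.23553181  0.19310198] 0.46100303884601207
```

{"name": "play_rows", "arguments": {
  "translation": [
    [0.1,0.067,0.002],
    [0.3,0.067,0.002],
    [0.5,0.067,0.002],
    [0.65,0.067,0.002],
    [0.72,0.067,0.002],
    [0.72,0.067,0.002],
    [0.72,0.067,0.002]
  ],
  "turn": [
    [0,0,0],
    [0,0,0],
    [0,0,0],
    [0,0,0],
    [0,0,0],
    [0,0,0],
    [0,0,0]
  ],
  "gripper": [0.78,0.78,0.78,0.78,0.78,0.78,0.78]
}}

```text
time_s: 6.25
tcp_pos: [0.4607, -0.2379, 0.05]
orientation: [0.531, 0.467, -0.531, 0.468]
ft_force: [0.8, -0.2, -0.1]
grip_width: 0.777
```

Run:
```python
from h import *
s=bot.observe();print(s["time_s"],s["tcp_pos"],s["ft_force"],s["grip_width"])
for n in("wrist","scene"):
    c=optics.camera(n);im=c["image"]
    if n=="scene": im=cv2.resize(im[200:320,170:330],None,fx=5,fy=5,interpolation=cv2.INTER_CUBIC)
    cv2.imwrite(f"pics/g_{n}.png",im)
```

```text
6.25 [ 0.46066666 -0.23787504  0.04998176] [ 0.75427819 -0.24621064 -0.0859759 ] 0.7765630415671786
```

View pics/g_scene.png

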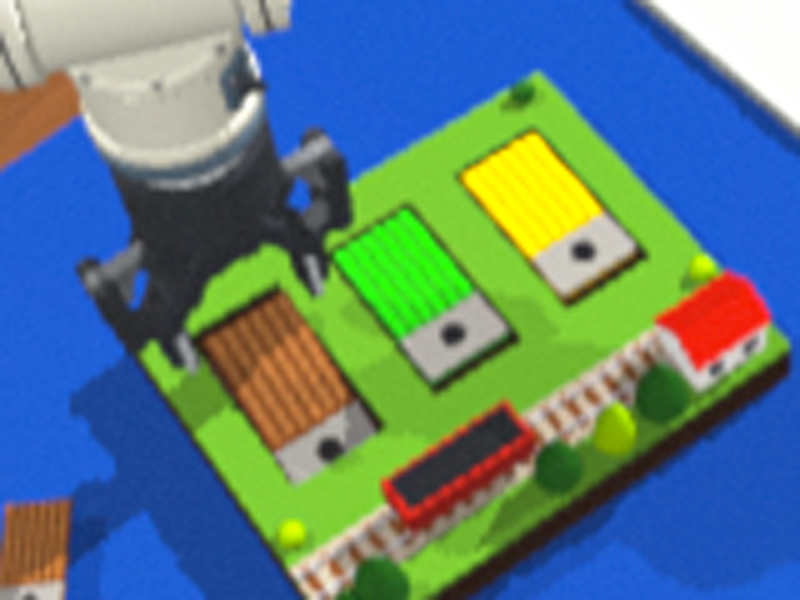

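View pics/g_wrist.png

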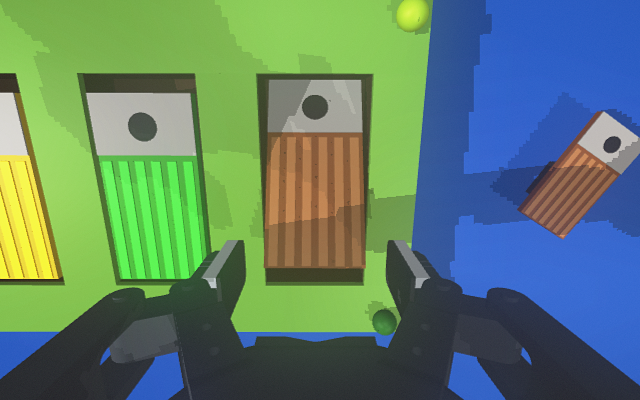

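The fingers straddle the raised end symmetrically, with pads at (240,245) and (390,245) and the tile spanning columns 264–365. I'll descend and close.

{"name": "play_rows", "arguments": {
  "translation": [
    [0.04,0,0],
    [0.07,0,0],
    [0.085,0,0],
    [0.085,0,0],
    [0.085,0,0],
    [0.085,0,0],
    [0.085,0,0],
    [0.085,0,0]
  ],
  "turn": [
    [0,0,0],
    [0,0,0],
    [0,0,0],
    [0,0,0],
    [0,0,0],
    [0,0,0],
    [0,0,0],
    [0,0,0]
  ],
  "gripper": [0.78,0.78,0.78,0.7,0.63,0.5,0.4,0.4]
}}

```text
time_s: 7.35
tcp_pos: [0.4598, -0.2375, 0.0325]
orientation: [-0.531, -0.467, 0.531, -0.467]
ft_force: [-2.0, -0.2, 3.9]
grip_width: 0.564
```

Run:
```python
from h import *
s=bot.observe();print(s["time_s"],s["tcp_pos"],s["ft_force"],s["grip_width"])
for n in("wrist","scene"):
    c=optics.camera(n);im=c["image"]
    if n=="scene": im=cv2.resize(im[200:320,170:330],None,fx=5,fy=5,interpolation=cv2.INTER_CUBIC)
    cv2.imwrite(f"pics/h_{n}.png",im)
```

```text
7.35 [ 0.45982877 -0.23754783  0.032524  ] [-2.02118101 -0.16901436  3.94573766] 0.5636133407111011
```

View pics/h_scene.png

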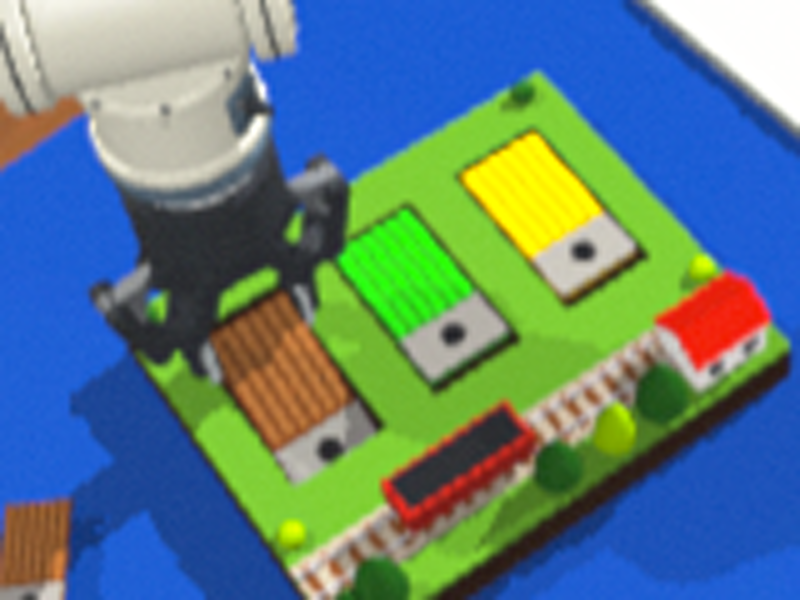

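View pics/h_wrist.png

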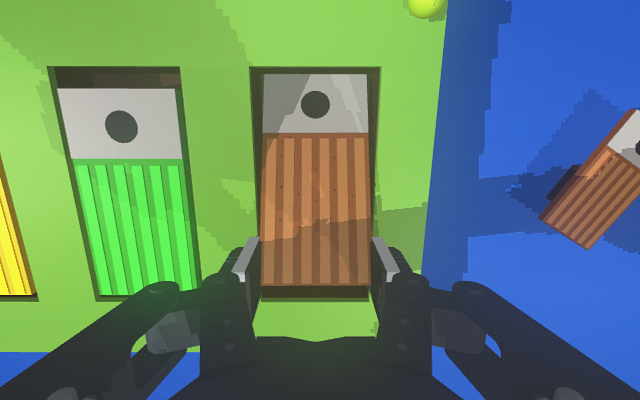

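The pads hold both side edges (grip width 0.564, about 48–50 mm) and the tile is still tipped. I'll lift slowly at first, drifting slightly towards −x.

{"name": "play_rows", "arguments": {
  "translation": [
    [0,0,0],
    [-0.02,-0.005,0],
    [-0.05,-0.01,0],
    [-0.09,-0.015,0],
    [-0.14,-0.015,0],
    [-0.22,-0.015,0],
    [-0.32,-0.015,0],
    [-0.42,-0.015,0],
    [-0.5,-0.015,0],
    [-0.5,-0.015,0]
  ],
  "turn": [
    [0,0,0],
    [0,0,0],
    [0,0,0],
    [0,0,0],
    [0,0,0],
    [0,0,0],
    [0,0,0],
    [0,0,0],
    [0,0,0],
    [0,0,0]
  ],
  "gripper": [0.3,0.3,0.3,0.3,0.3,0.3,0.3,0.3,0.3,0.3]
}}

```text
time_s: 8.7
tcp_pos: [0.4578, -0.2376, 0.1339]
orientation: [0.531, 0.466, -0.53, 0.468]
ft_force: [0.8, 0.2, -1.1]
grip_width: 0.567
```

Run:
```python
from h import *
s=bot.observe();print(s["time_s"],s["tcp_pos"],s["ft_force"],s["grip_width"],s["q"])
for n in("wrist","scene"):
    c=optics.camera(n);im=c["image"]
    if n=="scene": im=cv2.resize(im[150:310,170:370],None,fx=4,fy=4,interpolation=cv2.INTER_CUBIC)
    cv2.imwrite(f"pics/i_{n}.png",im)
```

```text
8.7 [ 0.45782584 -0.23762712  0.13393235] [ 0.75382027  0.19630544 -1.08888952] 0.5670490550823998 [-5.01835471e-01  4.06394192e-01  1.93955940e+00  1.17987979e-05
  7.92457989e-01  1.19634082e+00]
```

View pics/i_scene.png

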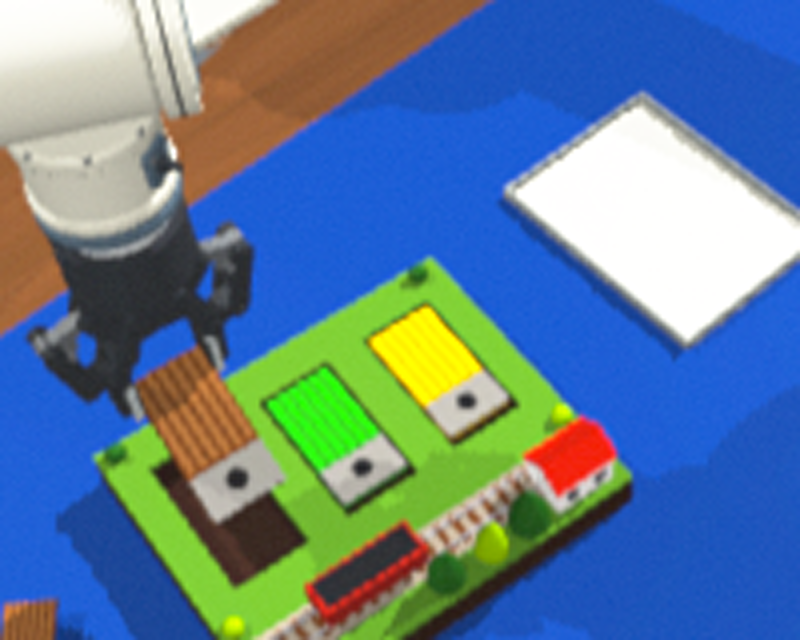

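View pics/i_wrist.png

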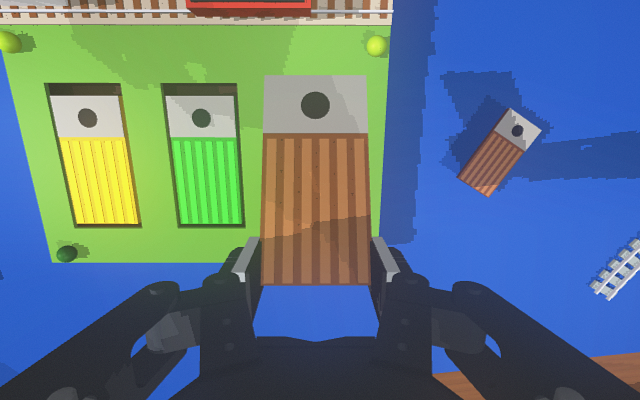

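The tile is held at the same pixels as before the lift, so it hasn't slipped, and green and yellow lie flush. I'll carry it towards the tray.

{"name": "play_rows", "arguments": {
  "translation": [
    [0,-0.01,-0.1],
    [0,-0.025,-0.25],
    [0,-0.04,-0.4],
    [0,-0.055,-0.6],
    [0,-0.07,-0.8],
    [0,-0.09,-1.0]
  ],
  "turn": [
    [0,0,0],
    [0,0,0],
    [0,0,0],
    [0,0,0],
    [0,0,0],
    [0,0,0]
  ],
  "gripper": [0.3,0.3,0.3,0.3,0.3,0.3]
}}

```text
time_s: 9.55
tcp_pos: [0.4635, -0.0343, 0.1316]
orientation: [-0.53, -0.468, 0.531, -0.467]
ft_force: [0.5, -0.5, -1.6]
grip_width: 0.564
```

{"name": "play_rows", "arguments": {
  "translation": [
    [0,-0.02,-0.2],
    [0,-0.04,-0.4],
    [0,-0.055,-0.6],
    [0,-0.07,-0.8],
    [0,-0.085,-0.92],
    [0,-0.089,-0.973],
    [0,-0.089,-0.973],
    [0,-0.089,-0.973]
  ],
  "turn": [
    [0,0,0],
    [0,0,0],
    [0,0,0],
    [0,0,0],
    [0,0,0],
    [0,0,0],
    [0,0,0],
    [0,0,0]
  ],
  "gripper": [0.3,0.3,0.3,0.3,0.3,0.3,0.3,0.3]
}}

```text
time_s: 10.55
tcp_pos: [0.4712, 0.1581, 0.1321]
orientation: [-0.531, -0.467, 0.531, -0.467]
ft_force: [-0.0, 0.1, -1.8]
grip_width: 0.559
```

Run:
```python
from h import *
s=bot.observe();print(s["time_s"],s["tcp_pos"],s["ft_force"],s["grip_width"],s["q"])
for n in("wrist","scene"):
    c=optics.camera(n);im=c["image"]
    if n=="scene": im=cv2.resize(im[130:290,240:440],None,fx=4,fy=4,interpolation=cv2.INTER_CUBIC)
    cv2.imwrite(f"pics/j_{n}.png",im)
```

```text
10.55 [0.47116427 0.15810108 0.13205091] [-0.047515    0.12966315 -1.81796975] 0.5594643725429356 [ 2.99874105e-01  3.88064391e-01  1.97827524e+00 -1.72070085e-04
  7.76119015e-01  1.99875540e+00]
```

View pics/j_scene.png

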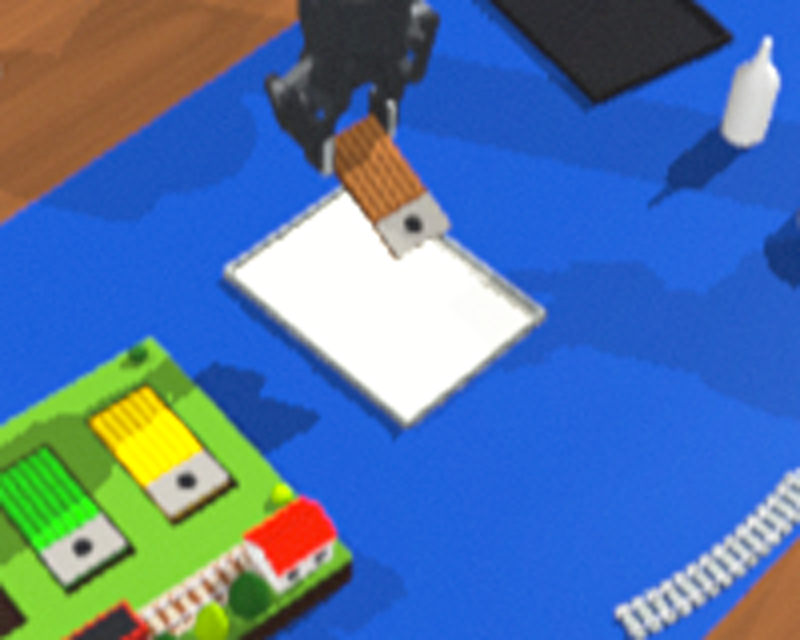

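View pics/j_wrist.png

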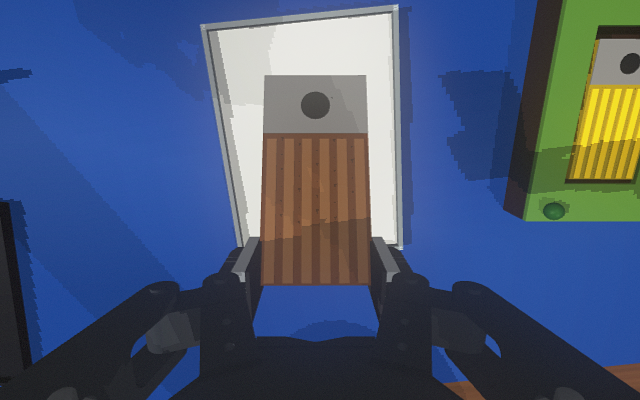

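The tile hangs over the white tray at the same tilt (scene crop: tile (390,190), tray (385,300)). I'll lower it, slowing near the floor.

{"name": "play_rows", "arguments": {
  "translation": [
    [0.1,0,0],
    [0.22,0,0],
    [0.34,0,0],
    [0.42,0,0],
    [0.46,0,0],
    [0.475,0,0],
    [0.485,0,0],
    [0.492,0,0],
    [0.498,0,0],
    [0.498,0,0]
  ],
  "turn": [
    [0,0,0],
    [0,0,0],
    [0,0,0],
    [0,0,0],
    [0,0,0],
    [0,0,0],
    [0,0,0],
    [0,0,0],
    [0,0,0],
    [0,0,0]
  ],
  "gripper": [0.3,0.3,0.3,0.3,0.3,0.3,0.3,0.3,0.3,0.3]
}}

```text
time_s: 11.9
tcp_pos: [0.4716, 0.1589, 0.0329]
orientation: [0.531, 0.467, -0.531, 0.467]
ft_force: [-0.1, -0.7, 0.0]
grip_width: 0.567
```

Run:
```python
from h import *
s=bot.observe();print(s["time_s"],s["tcp_pos"],s["ft_force"],s["torque"],s["grip_width"])
for n in("wrist","scene"):
    c=optics.camera(n);im=c["image"]
    if n=="scene": im=cv2.resize(im[130:290,240:440],None,fx=4,fy=4,interpolation=cv2.INTER_CUBIC)
    cv2.imwrite(f"pics/k_{n}.png",im)
```

```text
11.9 [0.47163031 0.15886248 0.03285181] [-0.09769687 -0.65094233  0.01334601] [ 0.00820609  0.04510496 -0.03046618] 0.5670701313909146
```

View pics/k_scene.png

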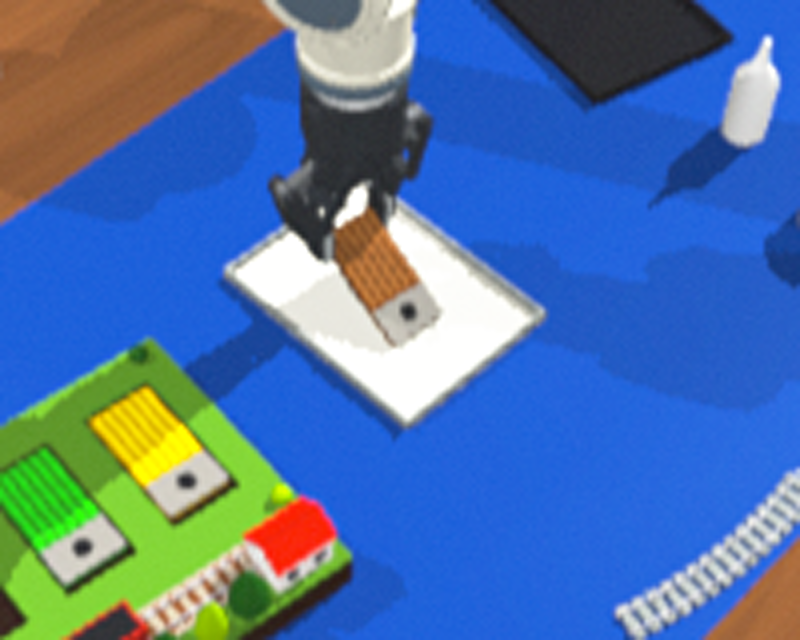

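View pics/k_wrist.png

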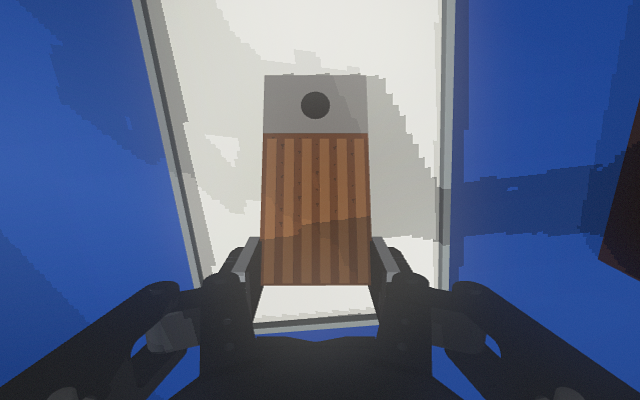

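The tile is centred in the tray just above the floor, with no contact force yet. I'll creep down.

{"name": "play_rows", "arguments": {
  "translation": [
    [0.003,0,0],
    [0.005,0,0],
    [0.007,0,0],
    [0.007,0,0]
  ],
  "turn": [
    [0,0,0],
    [0,0,0],
    [0,0,0],
    [0,0,0]
  ],
  "gripper": [0.3,0.3,0.3,0.3]
}}

```text
time_s: 12.5
tcp_pos: [0.4714, 0.1589, 0.0316]
orientation: [-0.531, -0.467, 0.531, -0.467]
ft_force: [-3.1, 0.1, 5.5]
grip_width: 0.565
```

{"name": "play_rows", "arguments": {
  "translation": [
    [0.003,0,0],
    [0.004,0,0],
    [0.004,0,0]
  ],
  "turn": [
    [0,0,0],
    [0,0,0],
    [0,0,0]
  ],
  "gripper": [0.3,0.3,0.3]
}}

```text
time_s: 12.88
tcp_pos: [0.4711, 0.1589, 0.0311]
orientation: [-0.531, -0.467, 0.531, -0.467]
ft_force: [-4.5, 1.8, 11.0]
grip_width: 0.562
```

The tile touched down at z≈31.6 mm, as predicted. I'll ease off slightly, open, and retreat upward.

{"name": "play_rows", "arguments": {
  "translation": [
    [-0.003,0,0],
    [-0.003,0,0],
    [-0.003,0,0],
    [-0.003,0,0],
    [-0.003,0,0],
    [-0.003,0,0],
    [-0.003,0,0]
  ],
  "turn": [
    [0,0,0],
    [0,0,0],
    [0,0,0],
    [0,0,0],
    [0,0,0],
    [0,0,0],
    [0,0,0]
  ],
  "gripper": [0.5,0.57,0.6,0.65,0.75,0.8,0.8]
}}

```text
time_s: 13.75
tcp_pos: [0.4716, 0.1588, 0.0311]
orientation: [0.531, 0.467, -0.531, 0.467]
ft_force: [-0.5, -0.8, 0.2]
grip_width: 0.799
```

{"name": "play_rows", "arguments": {
  "translation": [
    [-0.05,0,0],
    [-0.15,0,0],
    [-0.3,0,0],
    [-0.5,0,0],
    [-0.75,-0.1,0],
    [-0.85,-0.3,0],
    [-0.85,-0.45,0],
    [-0.85,-0.45,0]
  ],
  "turn": [
    [0,0,0],
    [0,0,0],
    [0,0,0],
    [0,0,0],
    [0,0,0],
    [0,0,0],
    [0,0,0],
    [0,0,0]
  ],
  "gripper": [0.8,0.8,0.8,0.8,0.8,0.8,0.8,0.8]
}}

```text
time_s: 14.75
tcp_pos: [0.3805, 0.1701, 0.2019]
orientation: [0.531, 0.467, -0.53, 0.468]
ft_force: [-0.1, 0.5, -0.2]
grip_width: 0.8
```

Run:
```python
from h import *
s=bot.observe();print(s["time_s"],s["tcp_pos"],s["ft_force"],s["grip_width"])
for n in("wrist","scene"):
    c=optics.camera(n);im=c["image"]
    hsv=cv2.cvtColor(im,cv2.COLOR_BGR2HSV);H,S,V=[hsv[...,i] for i in range(3)]
    for a,r in rect(c,((H>3)&(H<17)&(S>100)&(V>60)).astype(np.uint8)*255,.04)[:5]: print(n,a,np.round(r[0],1),np.round(r[1],1),round(r[2],1))
    if n=="scene": im=cv2.resize(im[130:330,180:430],None,fx=3,fy=3,interpolation=cv2.INTER_CUBIC)
    cv2.imwrite(f"pics/l_{n}.png",im)
```

```text
14.75 [0.38051111 0.1701463  0.2019011 ] [-0.09660909  0.48161825 -0.16576316] 0.8004458043005334
wrist 10699.5 [ 222.6 -103.6] [291.3 128.7] 54.0
wrist 8115.0 [219.5 190. ] [193.2  87. ] 89.9
wrist 2847.5 [496.  155.8] [48.8 55.3] 82.7
wrist 2053.5 [246.6 525.6] [ 46.3 138.4] 30.7
wrist 1600.0 [159.4 386.6] [48.9 94. ] 47.5
scene 98309.0 [515.8 190.2] [1711.2 1815.1] 3.0
scene 455.0 [ 356.1 -757.9] [125.6  35.1] 0.3
scene 285.5 [499.5 152.6] [46.9 86.5] 71.1
scene 241.0 [-708.6 -316.7] [97.7 80. ] 84.1
scene 171.0 [ 477.9 -386.4] [31.2 41.3] 49.8
```

View pics/l_scene.png

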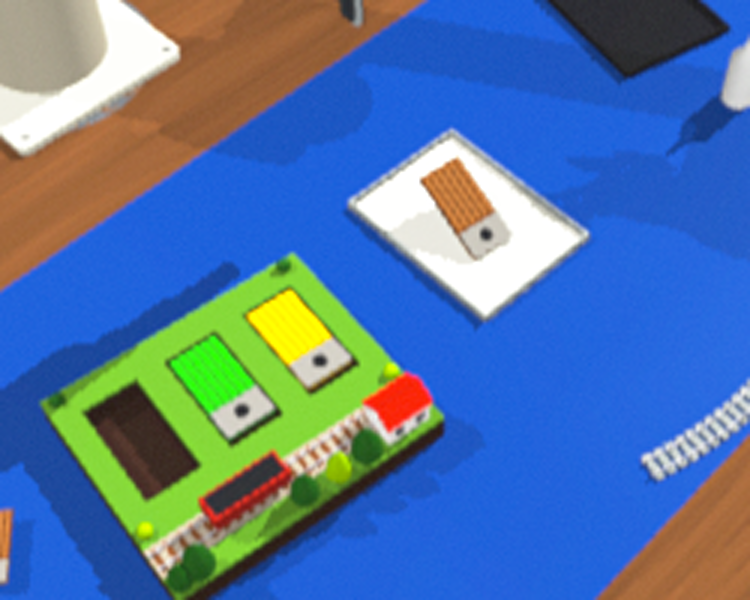

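View pics/l_wrist.png

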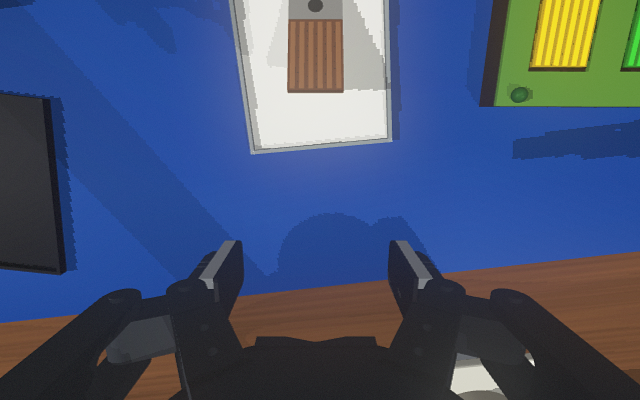

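The brown field rests right way up and tipped, about mid-tray (crop (465,210)). Green and yellow are flush, and the gripper is clear with no load.

```bash
python3 -c "
from cell import bot
print(bot.sign_off())"
```

```text
the job is handed in; nothing more can be done
None
```

The brown field is lying right way up in the white tray, resting tipped on its foot's edge, and I handed the job in at about 15 s.

- **Pressing and lifting:** I pressed the paved grey end down with the shut fingers at about 1 N, and the tile stayed tipped by itself. I then pinched the raised end, lifted it out and carried it over with no visible slip.
- **Setting down:** I lowered it until it touched the tray floor at the height I expected. One last small step pressed a bit harder than needed, about 11 N at the wrist. I eased off before opening the fingers.
- **Final pictures:** The tile's middle is within a few millimetres of the tray's centre, at about (0.509, 0.154) m against (0.5105, 0.1535) m. The green and yellow fields look flush in their pockets, and the gripper is clear with no load. No check failed.
- **Where readings differed:** The scene camera's fit of the tile's angle in the tray (about 71°, against 82.7° from the wrist camera) disagreed. I put that down to the tile's tilt as seen from the side.

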